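# Corner-load check of a decorated tile in a spring cradle

## Robot

A 6-joint arm with a two-finger parallel gripper is mounted at the origin on the work surface. World frame = base frame: x ahead of the robot, y to its left, z up, the work surface at z = 0. Lengths are in mm, angles in rad, forces in N, time in s.
With the tool pointing down it reaches from about 300 to 775 mm from the base axis. Payload 14.6 kg.
Tool frame: the origin (TCP) lies between the finger pads; the fingertips stand 19 mm ahead of it and the grasp point (between the pads) is the TCP; z points along the fingers, y is the line along which they close (so a half turn about z gives the same grasp; the last joint's range is limited). The gripper opens to 94 mm and grips with 3 to 60 N. Pads are 16 mm wide; open, the fingers measure 119 mm over their backs; the gripper's body (75 mm by 177 mm) begins 78 mm behind the grasp point.
Start: joints at [-1.279, 0.3, 1.521, -0, 1.321, -0.067], TCP at [193.126, -514.968, 224.446] pointing down, gripper open.
Joint ranges: [-3.03, 3.03], [-0.79, 2.21], [0.23, 2.52], [-1.04, 4.18], [0, 3.07], [-2.55, 2.55]. Speed limits (rad/s): [2.22, 2.22, 2.57, 3.14, 3.14, 3.14].

## Interface

Orientations are given as [roll, pitch, yaw] about the fixed x, y, z axes, in that order (R = Rz(yaw) Ry(pitch) Rx(roll)).
In Python, from cell import monitor, imaging, job, find_in, trace gives the robot as it stands. The module is installed in compiled form; this text tells all that it offers.
- The arm moves only by the tool arm_command, never from a script. Its argument "steps" is a list of rows, each a list of 5 numbers: the opening, from 0 (shut) to 1 (fully open), then the shift along the tool's x, y, z in mm, then the turn about the tool's z in degrees. In form: [[gripper, dx, dy, dz, turn], ...]. A call has 1 to 20 rows; each row is the pose to reach, as a shift and turn from the pose commanded when the call began, along the tool's axes at that moment; what a row does not reach only later rows make up. A row lasts 1/8 s, in which the tool goes at most 62.5 mm and 10.7 degrees, less where a joint would pass 70% of its speed; a pose out of reach is approached as far as the arm can. A call with a gripper value outside its range is refused whole. The fingers move at their own pace and stop on an object; "force" is the grip in N (left out, the last holds). Time passes only in rows, so rows that repeat a pose let the fingers close. It gives the time, the measured TCP pose, the force, the opening and the grip force at its end, in the units of the state.
- monitor.read_state(): the state, without advancing time (a new reading comes with each control period).
- imaging.camera(name): name is "scene" or "top" or "wrist"; returns a dict with "img" (420x560x3 uint8, red, green, blue), "mtx" (3x3 intrinsics, pixels), "D" ([k1, k2, p1, p2, k3] as OpenCV has them; the pictures are not rectified), "view" (4x4, takes a point from world to camera coordinates). Camera axes: x right, y down, z forward; pixel columns grow to the right and rows downward; lengths in mm; the calibration is good to about 2 mm. A picture is of the moment at which its call begins. There is no depth.
- job.sign_off(): hands the job in; it is judged then, once.
Trained networks look in a picture, given as the dict that the camera call returned (one of the last four; its "shot" number tells which), for a name from the list of things; names that differ only in an ending like _2 or _b are one class to them, and where a whole thing is asked for, a point or a joint stands for the part that bears it (a point fixed in the world has none). Each returns a list of dicts, best first, with "p" (0 to 1); they miss things now and then, are a little off and sometimes report something else, mostly with a low value. They report only what shows in the picture. A call takes as long as a camera call. They do not tell look-alikes from the thing itself.
- find_in(picture, target): "rect" ([centre column, centre row, width, height] in pixels, round what is visible of it).
- trace(picture, target): "region" (420x560 bool, what is visible of it) and "rect" ([centre column, centre row, width, height] in pixels, round what is visible of it).
The state is a dict: "clock": time; "joints": joint angles; "qd": joint speeds; "effort": joint torques, N m; "eef_pos": TCP position; "eef_rot": TCP orientation; "wrist_force": force on the tool from outside, world axes, zero at the start; "moment": the same for the moment, N m; "finger_gap": finger opening in mm; "finger_force": force on a finger pad.
Only numpy, scipy, OpenCV 4.12 (cv2) and the standard library are available. Lean on these libraries where they do the work, as an engineer would, in place of code of your own. Each camera call takes 0.05 s, during which the arm holds its last target. There are 200 camera calls.

## Task

Corner-check the decorated tile in the blue spring cradle: with a fingertip, press down on the tile's corner with the green dot until the cradle's black pointer stands level with the red mark on the scale, keep it there for about a second, then let go so that the cradle springs back up level. Do not push the pointer on past the red mark, leave the tile lying in its tray (never pick it up), and leave everything else on the bench alone.

Things in the scene. Friction and masses are not known exactly. Their poses are not given: they have to be found in the camera images.
- cradle: Blue steel cross-shaped test cradle, fixed, 310 x 270 mm, base 12 mm thick. Origin on the bench under its hinge line's middle; z up; x points from there to the corner to press, the pointer and the scale; y is along the level hinge, 60 mm above the bench between posts (y = +-125 mm, 68 mm high). Scale: upright white plate 60 mm wide at x = 168, y = 34 mm, top 80 mm high, ticked face to +x.
- tilt (a joint): Tilt of the spring-backed aluminium tray on the hinge, rad: 0 = level (rest), grows as the green-dot corner goes down, stop at 0.26. The spring pushes it back to 0: a downward push at the green dot needs about 2 N to start and about 9 N at 0.17 rad.
- tile: White tile with a brown wheel pattern, 150 x 150 x 8 mm, about 0.35 kg, loose in the square tray (1.5 mm play all round, top 4 mm proud of the rim). Origin at the centre of its underside, 63 mm above the bench when level; x runs along a diagonal to the green-dot corner, 106 mm from the centre; z up.
- press_spot (a point): Middle of the green dot (18 mm across) on the tile's top face, 88 mm from the centre along the tile's x diagonal and 18 mm short of the corner; 71 mm above the bench when level. The place to press.
- seat (a point): Centre of the tray floor, where the middle of the tile's underside rests; tilts with the tray.
- pointer_tip (a point): Free end of the black pointer (a 6 mm round bar) that is fixed to the tray: it runs out from the tray's corner along the cradle's x to 185 mm from the hinge and bends 42 mm towards +y, just in front of the scale. At rest 60 mm above the bench; it sinks by 185 mm x sin(tilt).
- mark (a point): Middle of the front of the red mark, a fixed red clip 10 mm tall and 64 mm wide across the scale; its height differs from start to start (pointer must sink 16 to 32 mm). The pointer is at the mark when pointer_tip and mark are at the same height.
- pigment_jar: Bystander: closed jar of pigment, 54 mm across, 75 mm tall, beside the cradle; origin at the centre of its underside.
- stamp: Bystander: small wooden hand stamp with a knob, 44 mm across, 66 mm tall, beside the cradle; origin at the centre of its underside.
- bucket: Bystander: white plastic mixing bucket, 120 mm across, 120 mm tall; origin under its centre.
- bowl: Bystander: white bowl, 120 mm across, 55 mm tall; origin under its centre.
- glaze_bottle: Bystander: grey glaze bottle with a blue cap, 70 mm across, 150 mm tall; origin under its centre.
- brush: Bystander: flat brush, 200 mm long, lying on the bench; origin at the middle of its underside.
- tile_stack: Bystander: stack of four plain tiles, 150 x 150 x 32 mm; origin under its centre.
There are look-alikes about, which are no part of the job. What is meant by the tile is not orange, and is the smaller of those in its own colour.

How it is judged:
By the outcome, as a careful person would: the job done as asked, in the order asked, and still so for the second after the job is handed in, with the robot touching nothing.
It also fails if it takes over 40 s, if anything falls off the work surface, if the arm or the gripper's body presses on something with over 40 N, if the wrist force passes 120 N, or if a joint passes its speed limit or range.

## Working session

There is one attempt and no reset: what is moved stays moved. The work goes in short steps, Python scripts to look and compute and a tool call to move; the robot and the scene stay as the last step left them, time stands still between calls to the robot, and variables do not carry over. Pictures are saved under pics/ and viewed, at most 10 in all, crops included, and the job is handed in when it is done.

Besides the shell and the picture viewer there is one more tool, called after "Request:" in YAML: its name, and indented under it one key for each argument. arm_command: Moves the arm, as the interface text tells. Its arguments: {"type":"object","properties":{"steps":{"type":"array","items":{"type":"array","items":{"type":"number"}}},"force":{"type":"number"}},"required":["steps"]}

```bash
mkdir -p pics
cat > h.py <<'E'
import numpy as np, cv2
from cell import monitor, imaging, job, find_in, trace
def ray(p,uv):
    n=cv2.undistortPoints(np.array([[uv]],float),p["mtx"],np.array(p["D"],float))[0,0]
    V=np.array(p["view"]);R=V[:3,:3];t=V[:3,3]
    return -R.T@t, R.T@np.array([n[0],n[1],1.])
def atz(p,uv,z):
    c,d=ray(p,uv); return c+d*(z-c[2])/d[2]
def proj(p,X):
    V=np.array(p["view"])
    return cv2.projectPoints(np.array(X,float).reshape(-1,1,3),cv2.Rodrigues(V[:3,:3])[0],V[:3,3],p["mtx"],np.array(p["D"],float))[0][:,0]
def save(n,im): cv2.imwrite("pics/"+n+".png",im[:,:,::-1])
E
python3 - <<'E'
from h import *
for n in("top","scene"):
    p=imaging.camera(n); save(n+"1",p["img"]); print(n,np.round(p["view"],2).tolist())
    for t in("tile","cradle","press_spot","mark","pointer_tip"):
        try: print(t,[(np.round(d["rect"]).tolist(),round(d["p"],2)) for d in find_in(p,t)][:5])
        except Exception as e: print(t,e)
print(monitor.read_state())
E
```

```text
top [[0.01, -1.0, 0.01, -23.1], [-0.99, -0.01, -0.15, 496.09], [0.15, -0.01, -0.99, 1718.64], [0.0, 0.0, 0.0, 1.0]]
tile [([362.0, 279.0, 66.0, 77.0], 0.97), ([224.0, 264.0, 56.0, 57.0], 0.83), ([282.0, 211.0, 60.0, 58.0], 0.71)]
cradle [([282.0, 200.0, 78.0, 88.0], 0.6)]
press_spot [([222.0, 263.0, 59.0, 61.0], 0.83), ([282.0, 208.0, 61.0, 57.0], 0.76), ([363.0, 281.0, 66.0, 76.0], 0.58)]
mark []
pointer_tip []
scene [[-0.43, 0.9, -0.02, 212.31], [0.64, 0.29, -0.72, -248.56], [-0.64, -0.32, -0.7, 1732.29], [0.0, 0.0, 0.0, 1.0]]
tile [([285.0, 220.0, 75.0, 52.0], 0.93), ([374.0, 219.0, 67.0, 49.0], 0.69), ([247.0, 164.0, 82.0, 56.0], 0.6)]
cradle [([283.0, 252.0, 95.0, 82.0], 0.87)]
press_spot [([377.0, 216.0, 70.0, 52.0], 0.84), ([248.0, 165.0, 84.0, 52.0], 0.82), ([286.0, 221.0, 72.0, 55.0], 0.56)]
mark [([288.0, 278.0, 10.0, -2.0], 0.57)]
pointer_tip [([286.0, 245.0, 76.0, 64.0], 0.69)]
{'clock': 0.6, 'joints': array([-1.27861591e+00,  2.99912855e-01,  1.52102650e+00, -1.58413759e-05,
        1.32071189e+00, -6.65934736e-02]), 'qd': array([-0.0007064 , -0.00025529,  0.00160143,  0.00076965,  0.00026428,
        0.0003415 ]), 'effort': array([ 3.13913761e-04, -5.31477821e+01, -3.52826250e+01,  7.08643603e-02,
        2.13065045e-02, -7.78577544e-06]), 'eef_pos': array([ 193.10976417, -514.95902013,  224.42730666]), 'eef_rot': array([-3.14153318e+00,  1.14158363e-05,  3.58777814e-01]), 'wrist_force': array([ 0.22225447, -0.33810413,  0.40834742]), 'moment': array([-0.0493097 ,  0.00813482,  0.00041962]), 'finger_force': 0.0, 'finger_gap': 93.61892186694203}
```

View pics/top1.png

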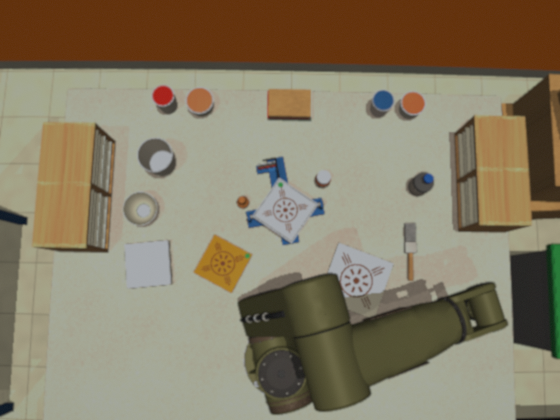

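View pics/scene1.png

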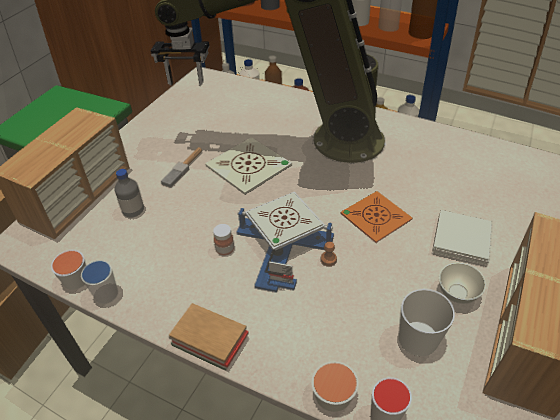

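The possible tiles in the top image are the orange one (222,263), a larger white one (357,280) and a smaller white one in the blue cradle (285,210). The cradle one fits: not orange, the smaller white, and its green dot is at (280,185). I'll confirm it in a crop.

Run:
```python
from h import *
P={n:imaging.camera(n) for n in("top","scene")}
def cen(p,box,f):
    x0,y0,x1,y1=box;a=p["img"][y0:y1,x0:x1].astype(int);m=f(a[...,0],a[...,1],a[...,2]);ys,xs=np.nonzero(m)
    return (xs.mean()+x0,ys.mean()+y0,len(xs)) if len(xs) else None
g=lambda r,G,b:(G>r+50)&(G>b+25)
t=P["top"];s=P["scene"]
gt=cen(t,(265,170,300,200),g);gs=cen(s,(260,225,290,250),g);print(gt,gs)
print("dot top",atz(t,gt[:2],71),"scene",atz(s,gs[:2],71))
for p,b in((t,(330,240,395,320)),(s,(240,150,300,190))): pass
# tile area fit with tile centre from trace
for p in(t,s):
    d=min(trace(p,"tile"),key=lambda d:abs(d["rect"][0]-284)+abs(d["rect"][1]-215))
    c=cv2.findContours(d["region"].astype(np.uint8),0,2)[0];c=max(c,key=cv2.contourArea)[:,0]
    w=np.array([atz(p,u,70)[:2] for u in c],np.float32);print(cv2.minAreaRect(w),d["p"])
a=cv2.resize(t["img"][145:255,235:335],(400,440),interpolation=3)
b=cv2.resize(s["img"][190:300,230:330],(400,440),interpolation=3)
save("crop1",np.hstack([a,b]))
```

```text
(np.float64(280.0), np.float64(184.0), 9) (np.float64(275.60869565217394), np.float64(240.04347826086956), 23)
dot top [586.03897483  10.59931861  71.        ] scene [583.71028096  11.03604875  71.        ]
((499.64227294921875, -7.854560852050781), (153.60458374023438, 152.90811157226562), 56.538326263427734) 0.9
((500.4924011230469, -5.829124450683594), (156.77816772460938, 156.60064697265625), 56.360252380371094) 0.91
```

View pics/crop1.png

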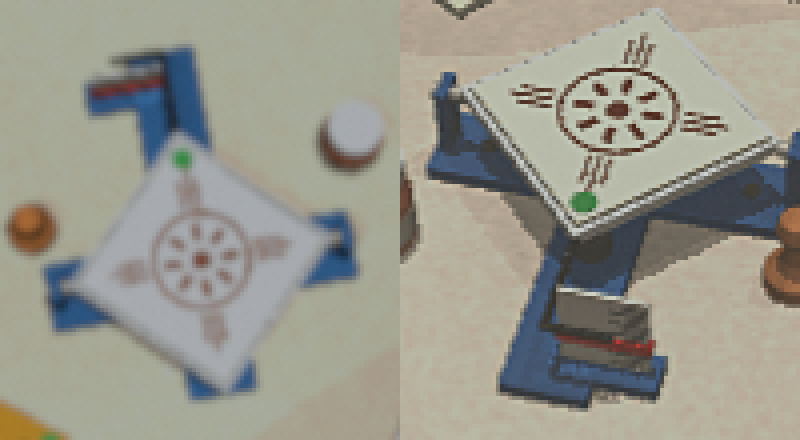

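The crop confirms it: the smaller white tile in the blue cradle. Its dot is at about (585,11) and cradle yaw is about 11.5°. The red mark is on the scale facing the scene camera. I'll move above the dot with the gripper shut.

Request:
arm_command:
  steps:
    - [0, 555, -354, 0, 9]
    - [0, 555, -354, 0, 9]
    - [0, 555, -354, 0, 9]
    - [0, 555, -354, 0, 9]
    - [0, 555, -354, 0, 9]
    - [0, 555, -354, 0, 9]
    - [0, 555, -354, 0, 9]
    - [0, 555, -354, 0, 9]
    - [0, 555, -354, 0, 9]
    - [0, 555, -354, 0, 9]
    - [0, 555, -354, 0, 9]
    - [0, 555, -354, 0, 9]
    - [0, 555, -354, 0, 9]
    - [0, 555, -354, 0, 9]
    - [0, 555, -354, 0, 9]
    - [0, 555, -354, 0, 9]

```text
clock: 2.8
eef_pos: [588.4, 11.0, 224.6]
eef_rot: [3.142, -0.0, 0.201]
wrist_force: [-0.2, -0.4, 0.2]
finger_gap: 0.1
finger_force: 0.0
```

```bash
cat > m.py <<'E'
from h import *
ps=0.2; O=np.array([500,-7.,0]); R=np.array([[np.cos(ps),-np.sin(ps),0],[np.sin(ps),np.cos(ps),0],[0,0,1]])
def W(x,y,z): return O+R@np.array([x,y,z],float)
def red(p,box):
    x0,y0,x1,y1=box;a=p["img"][y0:y1,x0:x1].astype(int)
    m=(a[...,0]>a[...,1]+60)&(a[...,0]>a[...,2]+60);ys,xs=np.nonzero(m);return xs+x0,ys+y0
E
python3 - <<'E'
from m import *
s=imaging.camera("scene");w=imaging.camera("wrist");save("wrist1",w["img"])
x,y=red(s,(262,255,300,295));print(len(x),x.mean(),y.mean(),x.min(),x.max(),y.min(),y.max())
for h in (24,30,36,42,48,54): print(h,proj(s,[W(171,34,h)]).round(2))
print("ptr",proj(s,[W(185,0,60),W(185,42,60)]).round(1),"plate",proj(s,[W(170,4,80),W(170,64,80)]).round(1))
st=monitor.read_state();print(st["clock"],st["eef_pos"],st["eef_rot"],st["finger_gap"],st["wrist_force"])
print("wrist proj mark",proj(w,[W(171,34,40),W(185,42,60),W(88,0,71)]).round(0))
b=cv2.resize(s["img"][225:300,240:340],(800,600),interpolation=3);save("crop2",b)
E
```

```text
13 288.61538461538464 275.6923076923077 283 293 275 277
24 [[279.97 278.62]]
30 [[279.9  277.16]]
36 [[279.83 275.7 ]]
42 [[279.76 274.22]]
48 [[279.69 272.74]]
54 [[279.62 271.24]]
ptr [[265.  271.5]
 [281.2 274.6]] plate [[267.8 262.2]
 [291.2 266.5]]
2.9 [588.42486328  11.19810647 224.51792792] [-3.14158503e+00 -9.97383393e-05  2.01493360e-01] 0.5239369565168707 [-0.6502459   0.55718774 -0.87817027]
wrist proj mark [[244. 119.]
 [232. 102.]
 [280. 213.]]
```

View pics/wrist1.png

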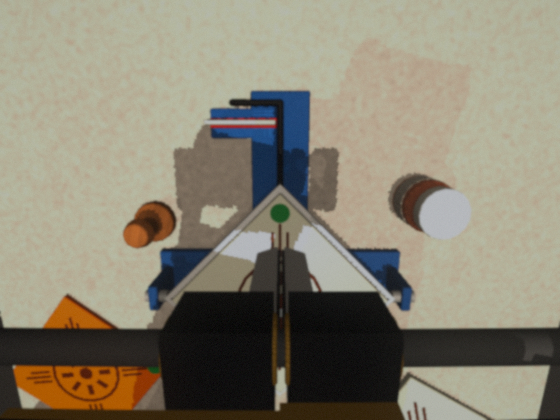

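View pics/crop2.png

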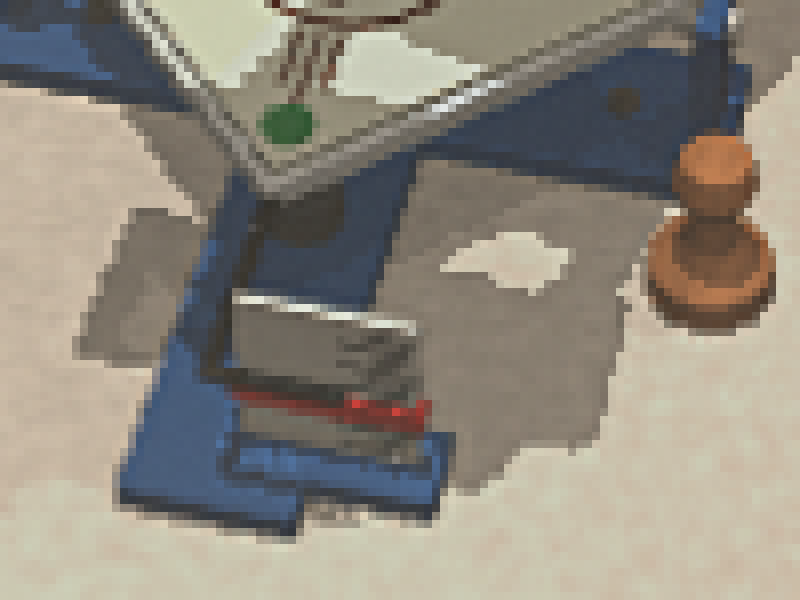

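The wrist projection of the dot (280,213) and pointer tip (232,102) matches the image, so the cradle pose is good. The scene camera resolves the mark's height only to about 4 mm per pixel. I'll check how the wrist camera sits, to get a better view of the scale face.

Run:
```python
from m import *
w=imaging.camera("wrist");V=np.array(w["view"]);c=-V[:3,:3].T@V[:3,3]
st=monitor.read_state();print(c-st["eef_pos"],"axis in cradle",(R.T@V[2,:3]).round(3),"cam offset cradle",(R.T@(c-st["eef_pos"])).round(1),w["mtx"][0][0])
rel=c-st["eef_pos"]
for X,Y,Z in((60,0,224),(88,0,150),(200,0,224),(240,0,200),(240,0,150),(240,-60,150)):
    V2=V.copy();t=W(X,Y,Z)+rel;V2[:3,3]=-V2[:3,:3]@t;w2=dict(w,view=V2)
    print((X,Y,Z),proj(w2,[W(171,34,30),W(171,34,42),W(171,64,36),W(185,42,60)]).round(0).tolist())
```

```text
[ 70.82425403  13.49280835 160.52404941] axis in cradle [-0.244 -0.    -0.97 ] cam offset cradle [ 72.1  -0.8 160.5] 353.9473782624298
(60, 0, 224) [[244.0, 86.0], [243.0, 85.0], [211.0, 86.0], [231.0, 65.0]]
(88, 0, 150) [[235.0, 114.0], [233.0, 113.0], [194.0, 114.0], [217.0, 90.0]]
(200, 0, 224) [[247.0, 229.0], [246.0, 232.0], [217.0, 230.0], [236.0, 223.0]]
(240, 0, 200) [[246.0, 273.0], [245.0, 278.0], [215.0, 276.0], [234.0, 272.0]]
(240, 0, 150) [[240.0, 296.0], [239.0, 303.0], [204.0, 299.0], [225.0, 298.0]]
(240, -60, 150) [[171.0, 296.0], [167.0, 303.0], [134.0, 299.0], [148.0, 297.0]]
```

Request:
arm_command:
  steps:
    - [0, 150, 60, 0, 0]
    - [0, 150, 60, 0, 0]
    - [0, 150, 60, 0, 0]
    - [0, 150, 60, 50, 0]
    - [0, 150, 60, 104, 0]
    - [0, 150, 60, 104, 0]
    - [0, 150, 60, 104, 0]
    - [0, 150, 60, 104, 0]

```text
clock: 3.95
eef_pos: [748.5, -17.4, 123.8]
eef_rot: [3.14, -0.004, 0.202]
wrist_force: [0.6, 0.2, -0.1]
finger_gap: 0.7
finger_force: 0.0
```

Run:
```python
from m import *
w=imaging.camera("wrist");np.save("w2.npy",w,allow_pickle=True)
st=monitor.read_state();print(st["clock"],st["eef_pos"],st["wrist_force"])
print(proj(w,[W(171,34,30),W(171,34,42),W(171,64,36),W(185,42,60),W(185,0,60),W(170,4,80),W(170,64,80)]).round(1).tolist())
u=proj(w,[W(171,34,40)])[0].astype(int);x0=max(u[0]-80,0);y0=max(u[1]-60,0)
print(x0,y0);save("crop3",cv2.resize(w["img"][y0:y0+120,x0:x0+160],(800,600),interpolation=3))
```

```text
4.0 [748.27043487 -17.39502056 123.26235383] [-0.88736097  0.67923264  0.11985576]
[[162.1, 313.5], [157.1, 321.3], [121.6, 317.1], [135.6, 316.8], [194.8, 317.1], [183.1, 352.9], [93.3, 352.2]]
77 259
```

View pics/crop3.png

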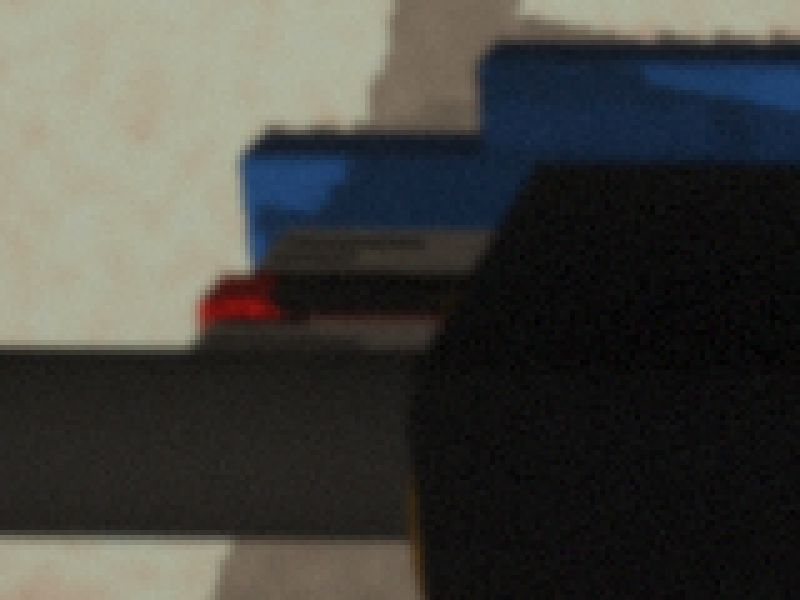

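The crop shows the free end of the red mark at columns 117–134, rows 314–323, with the resting pointer in front of the rest of it. I'll take a second view nearer the plate to triangulate the clip and the plate top.

Request:
arm_command:
  steps:
    - [0, -45, 0, 0, 0]
    - [0, -45, 0, 0, 0]
    - [0, -45, 0, 0, 0]
    - [0, -45, 0, 0, 0]

```text
clock: 4.5
eef_pos: [704.5, -26.3, 121.4]
eef_rot: [3.141, -0.002, 0.202]
wrist_force: [1.4, 0.3, -0.1]
finger_gap: 0.4
finger_force: 0.0
```

Run:
```python
from m import *
w=imaging.camera("wrist");np.save("w3.npy",w,allow_pickle=True)
w0=np.load("w2.npy",allow_pickle=True).item()
st=monitor.read_state();print(st["clock"],st["eef_pos"])
for q in (w0,w): print(proj(q,[W(171,62,31),W(171,62,41),W(185,42,60),W(170,64,80),W(168,64,80)]).round(1).tolist())
print("w2 col124-130",w0["img"][308:332,124:131].mean(1).astype(int).tolist())
u=proj(w,[W(171,62,36)])[0].astype(int);x0=u[0]-20;y0=u[1]-25
print(x0,y0);save("crop4",cv2.resize(w["img"][y0:y0+60,x0:x0+80],(800,600),interpolation=0))
```

```text
4.55 [704.25693259 -26.25154629 121.00514975]
[[126.8, 313.9], [121.4, 320.4], [135.6, 316.8], [93.3, 352.2], [93.7, 354.8]]
[[119.3, 261.7], [113.3, 266.6], [127.6, 257.8], [82.1, 291.5], [82.5, 294.4]]
w2 col124-130 [[90, 105, 118], [95, 108, 117], [100, 109, 113], [106, 110, 107], [102, 102, 94], [89, 77, 68], [72, 44, 38], [64, 23, 20], [61, 17, 13], [65, 17, 14], [80, 17, 15], [107, 17, 14], [121, 18, 13], [110, 18, 14], [80, 20, 17], [53, 28, 25], [46, 39, 34], [46, 41, 36], [40, 35, 31], [37, 34, 30], [34, 31, 28], [29, 26, 23], [26, 24, 22], [24, 23, 21]]
96 239
```

View pics/crop4.png

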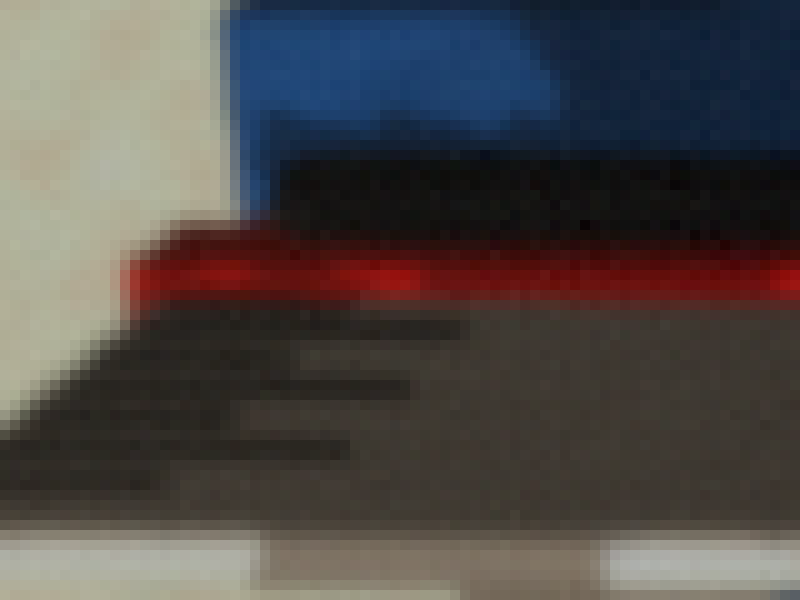

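The view shows the red clip clearly: front lower edge at row ≈260.9, front upper edge ≈264.3, junction with the plate ≈268.8, plate top ≈291.3. I'll fit these.

Run:
```python
from m import *
from scipy.optimize import least_squares
a=np.load("w2.npy",allow_pickle=True).item();b=np.load("w3.npy",allow_pickle=True).item()
r=lambda q,x,z,y=62:proj(q,[W(x,y,z)])[0,1]
def F(v):
    xp,tf,zt,d2,d3=v
    return [r(b,xp,80)+d3-291.3,r(b,xp,zt)+d3-268.8,r(b,xp+tf,zt)+d3-264.3,r(b,xp+tf,zt-10)+d3-260.9,
            r(a,xp,zt)+d2-322.4,r(a,xp+tf,zt)+d2-318.2,r(a,xp+tf,zt-10)+d2-313.0,(xp-170)/1.,d2/1,d3/1]
s=least_squares(F,[170,4,40,0,0]);print(s.x.round(2),np.round(s.fun,2))
print("zt from plate only",[ (z,round(r(b,170,z),1)) for z in(34,36,38,40,42,44)])
print("pointer front bottom/top rows b",r(b,185,60,30).round(1))
print("b col150 rows",b["img"][250:274,150:156].mean(1).astype(int)[:,0].tolist())
t=(60-(s.x[2]-5));th=np.arcsin(t/185);print("sink",t,"theta",th,"dot drop",88*np.sin(th)+11*(np.cos(th)-1)*-1)
```

```text
[ 1.7012e+02  2.9100e+00  4.2550e+01 -1.5000e-01  1.2000e-01] [ 0.19 -0.1   0.66 -0.87 -0.03  0.76 -0.57  0.12 -0.15  0.12]
zt from plate only [(34, np.float64(264.4)), (36, np.float64(265.4)), (38, np.float64(266.4)), (40, np.float64(267.4)), (42, np.float64(268.4)), (44, np.float64(269.5))]
pointer front bottom/top rows b 257.9
b col150 rows [22, 20, 19, 17, 17, 12, 15, 16, 18, 19, 19, 17, 23, 40, 60, 79, 100, 105, 98, 78, 66, 62, 62, 62]
sink 22.44997297540808 theta 0.12165103508550236 dot drop 10.760200092918462
```

Request:
arm_command:
  steps:
    - [0, -104, -59.5, 0, 0]
    - [0, -104, -59.5, 0, 0]
    - [0, -104, -59.5, 0, 0]
    - [0, -104, -59.5, 0, 0]
    - [0, -104, -59.5, 12, 0]
    - [0, -104, -59.5, 22, 0]
    - [0, -104, -59.5, 22, 0]
    - [0, -104, -59.5, 22, 0]
    - [0, -104, -59.5, 22, 0]

```text
clock: 5.68
eef_pos: [589.8, 11.0, 98.8]
eef_rot: [3.141, -0.001, 0.202]
wrist_force: [0.3, -0.8, 0.2]
finger_gap: 0.2
finger_force: 0.0
```

```bash
cat > chk.py <<'E'
from m import *
import sys
n=sys.argv[1]
w=imaging.camera("wrist");s=imaging.camera("scene");np.save("W%s.npy"%n,w,allow_pickle=True);np.save("S%s.npy"%n,s,allow_pickle=True)
st=monitor.read_state();e=st["eef_pos"];c=R.T@(e-O);print(st["clock"],"cradle tcp",c.round(2),"F",st["wrist_force"].round(2))
# sink by contact geometry, inner edge and centre
from scipy.optimize import brentq
for X in(c[0]-8,c[0]-4,c[0]):
    f=lambda t:60+11*np.cos(t)-(X-11*np.sin(t))*np.tan(t)-(c[2]-19)
    print("X",X.round(1),"sink",(185*np.sin(brentq(f,-.2,.3))).round(1))
for h in(60,55,50,45,42,40,38,36,34,32): print(h,"wr tip",proj(w,[W(185,42,h)])[0].round(1),"sc tip",proj(s,[W(185,42,h)])[0].round(1),"wr markend",proj(w,[W(171,66,h)])[0].round(1))
E
python3 chk.py 0
python3 - <<'E'
from m import *
w=np.load("W0.npy",allow_pickle=True).item()
s=np.load("S0.npy",allow_pickle=True).item()
a=cv2.resize(w["img"][60:160,180:300],(480,400),interpolation=0);b=cv2.resize(s["img"][250:300,260:300],(320,400),interpolation=0)
save("crop5",np.hstack([a,b]))
E
```

```text
5.775 cradle tcp [ 9.149e+01 -9.000e-02  9.874e+01] F [ 0.03  0.29 -0.05]
X 83.5 sink -19.1
X 87.5 sink -18.3
X 91.5 sink -17.5
60 wr tip [200.4  87.6] sc tip [281.2 274.6] wr markend [157.6 114.9]
55 wr tip [202.4  88.6] sc tip [281.3 275.8] wr markend [160.7 115.2]
50 wr tip [204.3  89.6] sc tip [281.3 277.1] wr markend [163.5 115.5]
45 wr tip [206.1  90.5] sc tip [281.4 278.3] wr markend [166.3 115.8]
42 wr tip [207.1  91. ] sc tip [281.4 279.1] wr markend [167.9 116. ]
40 wr tip [207.8  91.4] sc tip [281.4 279.6] wr markend [168.9 116.1]
38 wr tip [208.5  91.7] sc tip [281.5 280. ] wr markend [169.9 116.2]
36 wr tip [209.2  92.1] sc tip [281.5 280.5] wr markend [170.9 116.3]
34 wr tip [209.8  92.4] sc tip [281.5 281. ] wr markend [171.9 116.4]
32 wr tip [210.4  92.7] sc tip [281.5 281.5] wr markend [172.8 116.5]
```

View pics/crop5.png

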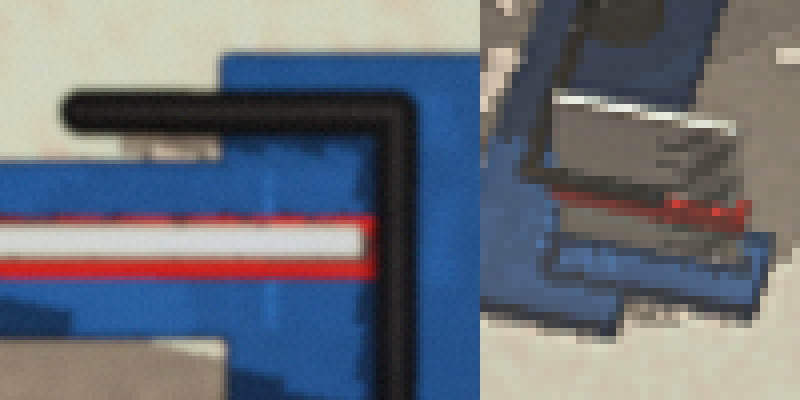

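Wrist view: pointer tip edge at column 195.5, where 60 mm height predicts ≈195.2, so the calibration is excellent. I'll use the mark's apparent 64 mm width for its height.

Run:
```python
from m import *
w=np.load("W0.npy",allow_pickle=True).item();im=w["img"].astype(float)
d=im[...,0]-im[...,1:].max(2)
y,x=red(w,(120,100,300,140))[::-1]
rr=np.unique(y,return_counts=True);print(rr)
def edges(row):
    v=d[row,130:300];m=np.median(v[30:130])/2
    i=np.nonzero(v>m)[0];a,b=i[0],i[-1]
    return 130+a-(v[a]-m)/(v[a]-v[a-1]),130+b+(v[b]-m)/(v[b]-v[b+1]),m*2
for row in range(112,132):
    try: print(row,np.round(edges(row),2))
    except Exception as e: pass
for h in(32,34,36,38,40,42,44): print(h,[proj(w,[W(xx,yy,h)])[0].round(1).tolist() for xx in(164,173) for yy in(66,2)])
print("plate",[proj(w,[W(xx,yy,80)])[0].round(1).tolist() for xx in(166,170) for yy in(64,4)])
g=im.sum(2);print(g[120,135:165].astype(int).tolist(),g[120,265:280].astype(int).tolist())
```

```text
(array([114, 115, 116, 117, 118, 119, 124, 125, 126, 127, 128, 129]), array([ 42,  71,   5,   4,   3,   1,   2, 104, 105, 104, 104,  14]))
112 [129.55 283.72 -89.5 ]
113 [129.85 282.6  -26.  ]
114 [169.07 274.04  48.  ]
115 [169.19 274.05  67.  ]
116 [168.8  274.84  26.  ]
117 [129.96 275.29   6.  ]
118 [129.95 280.83  -1.  ]
119 [129.92 281.3   -3.  ]
120 [129.93 281.    -4.  ]
121 [129.94 281.83  -3.  ]
122 [129.97 279.88  -1.  ]
123 [144.83 275.5    7.  ]
124 [168.77 274.67  35.  ]
125 [169.11 273.64 102.  ]
126 [169.3  273.12 157.  ]
127 [169.42 273.06 170.  ]
128 [169.58 273.24 140.  ]
129 [168.97 273.73  51.  ]
130 [129.8  283.01 -47.  ]
131 [ 129.51  283.81 -102.5 ]
32 [[173.6, 128.1], [276.1, 128.1], [172.6, 113.2], [276.0, 113.1]]
34 [[172.7, 128.1], [276.0, 128.1], [171.6, 113.1], [276.0, 112.9]]
36 [[171.7, 128.1], [276.0, 128.1], [170.7, 112.9], [275.9, 112.8]]
38 [[170.7, 128.1], [275.9, 128.1], [169.7, 112.8], [275.9, 112.7]]
40 [[169.7, 128.1], [275.9, 128.0], [168.6, 112.6], [275.9, 112.5]]
42 [[168.7, 128.1], [275.8, 128.0], [167.6, 112.5], [275.8, 112.4]]
44 [[167.7, 128.1], [275.8, 128.0], [166.6, 112.3], [275.8, 112.2]]
plate [[148.8, 123.9], [270.7, 123.7], [148.1, 115.4], [270.7, 115.2]]
[603, 598, 598, 598, 595, 598, 595, 598, 601, 595, 600, 599, 606, 596, 595, 615, 623, 629, 626, 625, 626, 623, 627, 625, 628, 624, 631, 627, 631, 629] [640, 629, 632, 619, 545, 394, 258, 180, 125, 80, 73, 69, 97, 119, 123]
```

Combined views put the mark's middle at about 37.3 mm, so the pointer must sink about 22.5 mm. I'll press part of the way first, then check.

Request:
arm_command:
  steps:
    - [0, 0, 0, 5, 0]
    - [0, 0, 0, 8, 0]
    - [0, 0, 0, 10, 0]
    - [0, 0, 0, 12, 0]
    - [0, 0, 0, 14, 0]
    - [0, 0, 0, 15.5, 0]
    - [0, 0, 0, 15.5, 0]
    - [0, 0, 0, 15.5, 0]

```text
clock: 6.78
eef_pos: [589.9, 11.2, 83.3]
eef_rot: [3.141, -0.001, 0.202]
wrist_force: [1.6, 1.8, 5.2]
finger_gap: 0.5
finger_force: 2.8
```

```bash
cat > tip.py <<'E'
from m import *
import sys
# tip left edge column in wrist images + scene bar row, with model
def tipcol(w):
    c=proj(w,[W(185,36,45)])[0].round().astype(int);g=w["img"].astype(float).sum(2)
    rows=range(c[1]-6,c[1]+7);best=[]
    for r in rows:
        v=cv2.GaussianBlur(g[r:r+1,180:225],(3,1),0)[0];i=np.nonzero(v<300)[0]
        if len(i) and i[0]>0: best.append(180+i[0]-(300-v[i[0]])/(v[i[0]-1]-v[i[0]]))
    return min(best)
ref=None
for n in sys.argv[1:]:
    w=np.load("W%s.npy"%n,allow_pickle=True).item();t=tipcol(w)
    hs=np.arange(25,66,.5);cs=[]
    for h in hs:
        th=np.arcsin((60-h)/185);cs.append(proj(w,[W(185*np.cos(th),45,h)])[0,0])
    print(n,"tipcol",round(t,2),"height",np.interp(t,cs,hs).round(2))
E
python3 chk.py 1|head -4; python3 tip.py 0 1
python3 - <<'E'
from m import *
w=np.load("W1.npy",allow_pickle=True).item()
s=np.load("S1.npy",allow_pickle=True).item()
a=cv2.resize(w["img"][60:260,160:400],(480,400),interpolation=0);b=cv2.resize(s["img"][250:300,260:300],(320,400),interpolation=0)
save("crop6",np.hstack([a,b]))
E
```

```text
6.875 cradle tcp [ 9.176e+01 -7.000e-02  8.333e+01] F [ 1.3  -0.04  5.19]
X 83.8 sink 14.8
X 87.8 sink 14.1
X 91.8 sink 13.5
0 tipcol 194.81 height 65.5
1 tipcol 194.8 height 65.5
```

View pics/crop6.png

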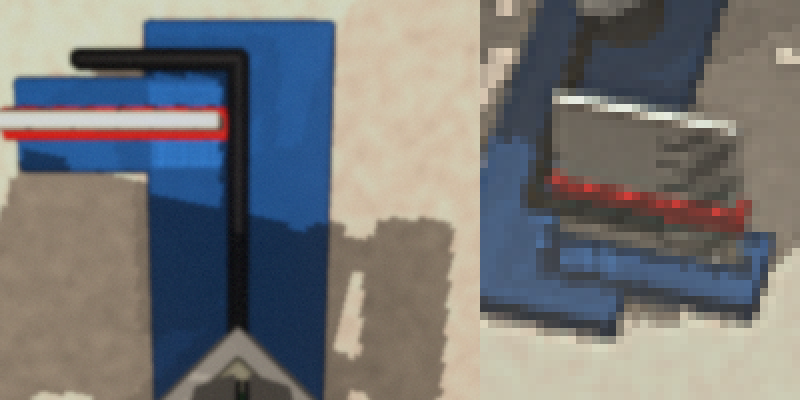

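```bash
sed -i 's/np.interp(t,cs,hs)/np.interp(t,cs[::-1],hs[::-1])/' tip.py; python3 tip.py 0 1
cat > sc.py <<'E'
from m import *
import sys
# scene: mean darkness/redness profile rows along the bar, sub-pixel; height of bar vs mark
for n in sys.argv[1:]:
    s=np.load("S%s.npy"%n,allow_pickle=True).item();im=s["img"].astype(float);out=[]
    for y in np.arange(8,38,2.):
        pb=proj(s,[W(185,y,h) for h in(60,30)]);k=(pb[1,1]-pb[0,1])/30
        rows=np.arange(pb[0,1]-4,pb[1,1]+3,.25);cols=np.interp(rows,pb[:,1],pb[:,0])
        v=cv2.remap(im.astype(np.float32),cols[None].astype(np.float32),rows[None].astype(np.float32),1)[0]
        out.append(v)
    v=np.mean(out,0);off=(rows-rows[0]-4)/k
    print(n);
    for o,c in list(zip(off,v))[::2]: print("h(ptr plane)",round(60-o,1),c.astype(int))
    print("mark 37.3 in ptr plane:", 60-((proj(s,[W(172.4,20,37.3)])-proj(s,[W(185,20,60)]))[0,1])/k)
E
python3 sc.py 0 1
```

```text
0 tipcol 194.81 height 59.86
1 tipcol 194.8 height 44.97
0
h(ptr plane) 76.2 [106 101  93]
h(ptr plane) 74.2 [106 102  96]
h(ptr plane) 72.2 [106 103  97]
h(ptr plane) 70.1 [102  99  94]
h(ptr plane) 68.1 [90 88 83]
h(ptr plane) 66.1 [74 72 66]
h(ptr plane) 64.1 [65 63 57]
h(ptr plane) 62.0 [62 59 53]
h(ptr plane) 60.0 [63 56 50]
h(ptr plane) 58.0 [73 54 49]
h(ptr plane) 55.9 [91 56 51]
h(ptr plane) 53.9 [105  62  57]
h(ptr plane) 51.9 [108  71  67]
h(ptr plane) 49.9 [106  86  82]
h(ptr plane) 47.8 [105  99  94]
h(ptr plane) 45.8 [104 103  96]
h(ptr plane) 43.8 [104 102  95]
h(ptr plane) 41.8 [105 102  96]
h(ptr plane) 39.7 [104 101  96]
h(ptr plane) 37.7 [99 97 93]
h(ptr plane) 35.7 [88 88 88]
h(ptr plane) 33.7 [72 78 85]
h(ptr plane) 31.6 [64 74 90]
h(ptr plane) 29.6 [ 66  81 104]
h(ptr plane) 27.6 [ 71  91 121]
h(ptr plane) 25.6 [ 74  97 130]
h(ptr plane) 23.5 [ 75  98 131]
h(ptr plane) 21.5 [ 75  98 130]
h(ptr plane) 19.5 [ 73  94 123]
mark 37.3 in ptr plane: 52.63553552994071
1
h(ptr plane) 76.2 [105  99  89]
h(ptr plane) 74.2 [103  98  88]
h(ptr plane) 72.2 [103  98  89]
h(ptr plane) 70.1 [103 100  91]
h(ptr plane) 68.1 [105  99  91]
h(ptr plane) 66.1 [111  96  86]
h(ptr plane) 64.1 [120  86  76]
h(ptr plane) 62.0 [136  71  63]
h(ptr plane) 60.0 [144  60  54]
h(ptr plane) 58.0 [125  57  52]
h(ptr plane) 55.9 [101  57  52]
h(ptr plane) 53.9 [86 58 52]
h(ptr plane) 51.9 [72 60 54]
h(ptr plane) 49.9 [64 62 56]
h(ptr plane) 47.8 [63 63 57]
h(ptr plane) 45.8 [65 64 58]
h(ptr plane) 43.8 [75 73 67]
h(ptr plane) 41.8 [91 89 82]
h(ptr plane) 39.7 [104 100  94]
h(ptr plane) 37.7 [102  99  93]
h(ptr plane) 35.7 [89 88 87]
h(ptr plane) 33.7 [73 78 85]
h(ptr plane) 31.6 [64 74 90]
h(ptr plane) 29.6 [ 65  81 104]
h(ptr plane) 27.6 [ 71  91 121]
h(ptr plane) 25.6 [ 74  97 130]
h(ptr plane) 23.5 [ 75  98 131]
h(ptr plane) 21.5 [ 74  97 128]
h(ptr plane) 19.5 [ 72  91 119]
mark 37.3 in ptr plane: 52.63553552994071
```

The wrist tip tracking gives a sink of 14.9 mm, against 14.8 from contact geometry. The mark's height by all views is about 37.8 mm, so the target sink is about 22.2 mm, or 3.4 mm further down.

Request:
arm_command:
  steps:
    - [0, 0, 0, 1, 0]
    - [0, 0, 0, 2, 0]
    - [0, 0, 0, 2.8, 0]
    - [0, 0, 0, 3.4, 0]
    - [0, 0, 0, 3.4, 0]
    - [0, 0, 0, 3.4, 0]
    - [0, 0, 0, 3.4, 0]

```text
clock: 7.75
eef_pos: [590.0, 11.2, 80.1]
eef_rot: [3.141, -0.001, 0.202]
wrist_force: [1.0, 1.7, 7.1]
finger_gap: 0.1
finger_force: 3.5
```

```bash
python3 chk.py 2|head -2; python3 tip.py 2; python3 sc.py 2 | sed -n '6,20p'
```

```text
7.85 cradle tcp [ 9.187e+01 -6.000e-02  8.013e+01] F [0.64 0.99 7.45]
X 83.9 sink 21.8
2 tipcol 196.35 height 38.35
h(ptr plane) 68.1 [105  99  89]
h(ptr plane) 66.1 [110  96  86]
h(ptr plane) 64.1 [119  86  77]
h(ptr plane) 62.0 [133  70  63]
h(ptr plane) 60.0 [141  60  53]
h(ptr plane) 58.0 [124  56  49]
h(ptr plane) 55.9 [106  56  50]
h(ptr plane) 53.9 [103  60  55]
h(ptr plane) 51.9 [103  68  63]
h(ptr plane) 49.9 [97 78 74]
h(ptr plane) 47.8 [86 81 77]
h(ptr plane) 45.8 [73 72 66]
h(ptr plane) 43.8 [66 65 58]
h(ptr plane) 41.8 [65 62 56]
h(ptr plane) 39.7 [65 62 56]
```

The pointer is at about 38.2 mm, level with the mark. I'll hold about a second, then release gently and lift clear.

Request:
arm_command:
  steps:
    - [0, 0, 0, 0.2, 0]
    - [0, 0, 0, 0.2, 0]
    - [0, 0, 0, 0.2, 0]
    - [0, 0, 0, 0.2, 0]
    - [0, 0, 0, 0.2, 0]
    - [0, 0, 0, 0.2, 0]
    - [0, 0, 0, 0.2, 0]
    - [0, 0, 0, 0.2, 0]
    - [0, 0, 0, -2, 0]
    - [0, 0, 0, -4, 0]
    - [0, 0, 0, -6, 0]
    - [0, 0, 0, -8, 0]
    - [0, 0, 0, -10, 0]
    - [0, 0, 0, -13, 0]
    - [0, 0, 0, -25, 0]
    - [0, 0, 0, -50, 0]
    - [0, 0, 0, -80, 0]
    - [0, 0, 0, -80, 0]
    - [0, 0, 0, -80, 0]
    - [0, 0, 0, -80, 0]

```text
clock: 10.35
eef_pos: [589.1, 11.1, 158.5]
eef_rot: [-3.141, 0.002, 0.202]
wrist_force: [-0.3, -0.3, 0.1]
finger_gap: 0.8
finger_force: 0.0
```

```bash
python3 chk.py 3|head -1
python3 - <<'E'
from m import *
w=np.load("W3.npy",allow_pickle=True).item();s=np.load("S3.npy",allow_pickle=True).item();s0=np.load("S0.npy",allow_pickle=True).item()
a=cv2.resize(w["img"],(480,360));b=cv2.resize(s["img"][190:310,210:350],(320,360))
save("final",np.hstack([a,b]))
print(np.abs(s["img"][255:300,255:300].astype(int)-s0["img"][255:300,255:300]).mean())
E
```

```text
10.45 cradle tcp [ 9.1090e+01 -1.0000e-02  1.5878e+02] F [-0.15 -0.44 -0.13]
2.966748971193416Traceback (most recent call last):
  File "chk.py", line 10, in <module>
    print("X",X.round(1),"sink",(185*np.sin(brentq(f,-.2,.3))).round(1))
                                            ~~~~~~^^^^^^^^^^
    r = _zeros._brentq(f, a, b, xtol, rtol, maxiter, args, full_output, disp)
ValueError: f(a) and f(b) must have different signs
```

View pics/final.png

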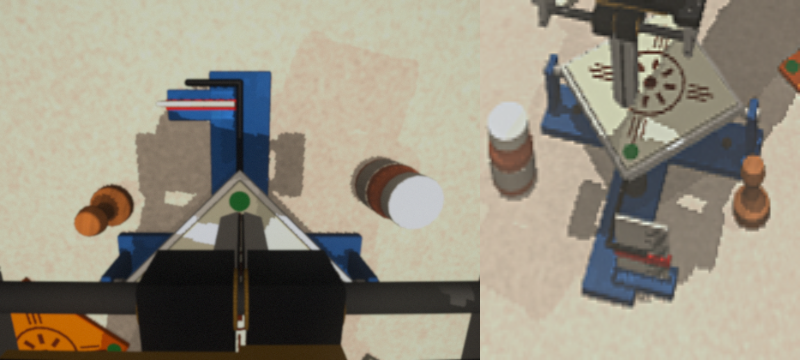

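The cradle is back level with the pointer in its rest position, the tile is in its tray, the jar and stamp are where they were, and the robot is clear.

```bash
python3 -c "from cell import job;print(job.sign_off())"
```

```text
the job is handed in; nothing more can be done
None
```

I pressed the green-dot corner until the pointer stood level with the red mark (both at about 38 mm, good to about 1 mm), held it for about a second, then released it; the cradle sprang back level with the tile in its tray, and the job is handed in.

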